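# Hang the open-ring caddy on the rail under the spice shelf

### The job

Hang the small orange caddy on the steel rail under the front edge of the spice shelf: slide its open ring sideways over the rail, between the two black stop collars, then let it down so that it hangs freely from the rail and let go. Leave the two jars on the shelf, the tin and the bell standing where they are.

Things in the scene. Friction and masses are not known exactly. Their poses are not given: they have to be found in the camera images.
- rail_mid (a point): Middle of the level round steel rail, on its centre line: 10 mm diameter, 190 mm clear length, 190 mm above the table, on a fixed rack. Axes are the rack's: y along the rail, z up, x from the open front in under the shelf, so the caddy goes on along +x. Two black stop collars (18 mm diameter, 8 mm wide) are centred 62 mm either side of this point.
- shelf_edge (a point): Middle of the top front edge of the rack's wooden shelf, 16 mm in front (-x) of and 80 mm above the rail's middle; axes as the rail's. The shelf is 14 mm thick, 92 mm deep, 212 mm long, with a thin wire gallery 30 mm high round its rim. It stops an upright gripper. Posts 12 x 6 mm stand at both ends of the rail and 68 mm behind; below and behind the rail is open.
- caddy_ring (a point): Centre of the caddy's open C-ring, 100 mm above the bin's underside. Axes are the caddy's: z up, y along the ring's axis, x out of the gap. Inner radius 16 mm, outer 20, 24 wide along y. The gap faces +x, clear from 10 mm below to 6.5 mm above the centre: the rail passes best with this point 2 mm above its centre line. Hung, the rail lies in the ring's top, this point 11 mm below its centre line.
- caddy_bin (a point): Middle of the underside of the orange plastic caddy (about 110 g): an open bin 60 x 60 x 40 mm, standing on the table, a 24 mm wide strip rising from its -x wall to the ring. The ring's centre is 10 mm to -x of this point and 100 mm above. Hung on the rail, the bin is about level. Axes as the ring's.
- caddy_grip (a point): Grip point in the caddy's white ribbed tab, 32 mm to -x of and 38 mm above the ring's centre; axes as the ring's. The tab is a bar 9 mm thick along y, 20 wide, 50 long (ends 18 mm beyond this point), sloping up and back to -x at 40 degrees from vertical. Pinch the 9 mm thickness (fingers close along y), fingers pointing down its slope: (0.64, 0, -0.77) in these axes.
- five_spice: Spice jar with a yellow cap, loose on the shelf, 42 mm diameter, 106 mm tall; origin at the middle of its underside.
- pepper: Spice jar with a white cap, loose on the shelf, 47 mm diameter, 98 mm tall; origin at the middle of its underside.
- milk_tin: Squat tin, loose on the table, 75 mm diameter, 58 mm tall; origin at the middle of its underside.
- call_bell: Counter bell, white dome on a black foot, loose on the table, 82 mm diameter, 64 mm tall; origin at the middle of its underside.
Things that resemble listed ones, but are neither listed nor needed, are in the scene too. Of the things that look like the part that bears caddy_ring, the smallest one is meant.

How it is judged (in metres and radians):
At the end, for the whole second after the job is handed in: The rail lies inside the caddy's ring, against its top: the ring's centre is 6 to 15.5 mm below the rail's centre line, within 10 mm of it fore and aft and within 47 mm of the rail's middle along it (between the collars). The caddy hangs within 0.3 rad of upright, at rest and released (x of caddy_ring in the frame of rail_mid between -0.01 and 0.01 m and y of caddy_ring in the frame of rail_mid between -0.047 and 0.047 m and z of caddy_ring in the frame of rail_mid between -0.0155 and -0.006 m and angle between caddy_ring's own z axis and vertical below 0.3 rad and linear speed of caddy below 0.03 m/s and angular speed of caddy below 0.4 rad/s); the robot touches nothing.
It fails at once if the jar with the yellow cap is knocked over or pushed more than 40 mm away (distance of five_spice from where it was at the start of the episode above 0.04 m or angle between five_spice's own z axis and vertical above 0.4 rad).
It fails at once if the white-capped jar is knocked over or pushed more than 40 mm away (distance of pepper from where it was at the start of the episode above 0.04 m or angle between pepper's own z axis and vertical above 0.4 rad).
It fails at once if the tin is knocked over or pushed more than 40 mm away (distance of milk_tin from where it was at the start of the episode above 0.04 m or angle between milk_tin's own z axis and vertical above 0.4 rad).
It fails at once if the bell is knocked over or pushed more than 40 mm away (distance of call_bell from where it was at the start of the episode above 0.04 m or angle between call_bell's own z axis and vertical above 0.4 rad).
It also fails if it takes over 51 s, if anything falls off the work surface, if the arm or the gripper's body presses on something with over 40 N, if the wrist force passes 120 N, or if a joint passes its speed limit or range.

### The arm

A 7-joint arm with a two-finger parallel gripper is mounted at the origin on the work surface; the furniture and walls round the work are solid. World frame = base frame: x ahead of the robot, y to its left, z up, the work surface at z = 0. Lengths are in mm, angles in rad, forces in N, time in s.
With the tool pointing down it reaches from about 425 to 875 mm from the base axis. Payload 4.7 kg.
Tool frame: the origin (TCP) lies between the finger pads; the fingertips stand 25 mm ahead of it and the grasp point (between the pads) lies 6 mm ahead of it; z points along the fingers, y is the direction in which the jaws open and shut (so a half turn about z gives the same grasp; the last joint's range is limited). The gripper opens to 87 mm and grips with 3 to 60 N. Pads are 19 mm wide; open, the fingers measure 117 mm over their backs; the gripper's body (75 mm by 190 mm) begins 51 mm behind the grasp point.
Start: joints at [-1.259, 0.321, -0.07, 1.45, 0.023, 1.371, -0.057], TCP at [190.747, 621.4, 247.587] pointing down, gripper open.
Joint ranges: [-2.86, 2.86], [-0.3, 2.09], [-1.38, 1.24], [0.06, 2.45], [-1.56, 4.7], [0.09, 2.05], [-2.69, 2.69]. Speed limits (rad/s): [2.57, 2.57, 3.14, 3.14, 3.14, 3.14, 3.14].

### API

Orientations are given as a 3x3 rotation matrix whose columns are the frame's x, y, z axes.
In Python, from station import get_state, viewer, order gives the robot as it stands. The module is installed in compiled form; this text tells all that it offers.
- The arm moves only by the shell command python3 -m handwheel 'ROWS' [FORCE]. ROWS is JSON, a list that holds one entry, the list of rows, each a list of 7 numbers: the shift along the tool's x, y, z in m, then the turn, a rotation vector about the tool's x, y, z in rad, then the closure in counts, from 0 (fully open) to 255 (shut). In form: [[[x, y, z, ax, ay, az, claw], ...]]. A call has 1 to 5 rows; each row is the pose to reach, as a shift and turn from the pose measured when the call began, along the tool's axes at that moment; what a row does not reach only later rows make up. A row lasts 1/8 s, in which the tool goes at most 62.5 mm and 10.7 degrees, less where a joint would pass 70% of its speed; a pose out of reach is approached as far as the arm can. A call with a gripper value outside its range is refused whole. The fingers move at their own pace and stop on an object; FORCE is the grip in N (left out, the last holds). Time passes only in rows, so rows that repeat a pose let the fingers close. It gives the time, the measured TCP pose, the force and the opening at its end, in the units of the state.
- get_state(): the state, without advancing time (a new reading comes with each control period).
- viewer.grab_frame(name): name is "scene" or "top" or "wrist"; returns a dict with "img" (384x512x3 uint8, blue, green, red), "camera_matrix" (3x3 intrinsics, pixels), "rvec" (rotation vector, rad) and "tvec" (3), from world to camera coordinates, as OpenCV has them. Camera axes: x right, y down, z forward; pixel columns grow to the right and rows downward; lengths in mm; the calibration is good to about 2 mm. A picture is of the moment at which its call begins. There is no depth.
- order.sign_off(): hands the job in, once; it reports no verdict.
The state is a dict: "t": time; "q": joint angles; "qd": joint speeds; "tau": joint torques, N m; "eef_pos": TCP position; "tcp_rot": TCP orientation; "ft_force": force on the tool from outside, world axes, zero at the start; "ft_torque": the same for the moment, N m; "grip_width": finger opening in mm.
Only numpy, scipy, OpenCV 4.12 (cv2) and the standard library are available. Lean on these libraries where they do the work, as an engineer would, in place of code of your own. Each camera call takes 0.05 s, during which the arm holds its last target. There are 200 camera calls.

## Working session

There is one attempt and no reset: what is moved stays moved. The work goes in short steps, Python scripts to look and compute and a shell command to move; the robot and the scene stay as the last step left them, time stands still between calls to the robot, and variables do not carry over. Pictures are saved under pics/ and viewed, about 8 in all and at most 12, crops included, and the job is handed in when it is done.

```bash
mkdir -p pics; cat > h.py <<'E'
import numpy as np, cv2
from station import get_state, viewer, order
def grab(n,fn):
    f=viewer.grab_frame(n); cv2.imwrite('pics/'+fn+'.png',f['img'])
    np.savez('pics/'+fn+'.npz',K=f['camera_matrix'],r=f['rvec'],t=f['tvec']); return f
def cam(fn):
    d=np.load('pics/'+fn+'.npz'); return d['K'].astype(float),d['r'].astype(float).reshape(3),d['t'].astype(float).reshape(3)
def proj(fn,P):
    K,r,t=cam(fn); return cv2.projectPoints(np.array(P,float).reshape(-1,1,3),r,t,K,None)[0].reshape(-1,2)
def ray(fn,uv):
    K,r,t=cam(fn); R=cv2.Rodrigues(r)[0]
    d=R.T@np.linalg.solve(K,[uv[0],uv[1],1.]); return -R.T@t,d/np.linalg.norm(d)
def onz(fn,uv,z):
    o,d=ray(fn,uv); return o+d*(z-o[2])/d[2]
def tri(obs):
    A=np.zeros((3,3));b=np.zeros(3)
    for fn,uv in obs:
        o,d=ray(fn,uv);M=np.eye(3)-np.outer(d,d);A+=M;b+=M@o
    p=np.linalg.solve(A,b)
    return p,[np.linalg.norm(proj(fn,p)[0]-uv) for fn,uv in obs]
E
python3 - <<'E'
from h import *
for n in ("scene","top","wrist"): 
    grab(n,n+'0'); o,d=ray(n+'0',(256,192)); print(n,o.round(),d.round(2),cam(n+'0')[0][0,0])
a=cv2.imread('pics/scene0.png');b=cv2.imread('pics/top0.png')
cv2.imwrite('pics/v1.png',cv2.resize(a,(800,600),interpolation=cv2.INTER_CUBIC));cv2.imwrite('pics/v2.png',cv2.resize(b,(800,600),interpolation=cv2.INTER_CUBIC))
s=get_state();print(s)
E
```

```text
scene [-344.  911.  965.] [ 0.58 -0.58 -0.57] 467.60157679201353
top [ 169.  147. 1581.] [ 0.2  -0.02 -0.98] 480.8663341254803
wrist [121. 642. 384.] [ 0.25 -0.09 -0.96] 299.9727393757742
{'t': 0.15, 'q': array([-1.25890934,  0.32167471, -0.07010996,  1.45139459,  0.02260768,
        1.37081217, -0.05693271]), 'qd': array([-0.00028189, -0.00166867, -0.00012014, -0.00416735, -0.00077698,
        0.00145577,  0.00046234]), 'tau': array([ 5.06507536e-05, -4.91802478e+01, -4.04640036e-01, -3.12872314e+01,
       -6.40039542e-02,  4.05923103e-02,  9.66641483e-05]), 'eef_pos': array([190.63010594, 621.01318303, 246.69874822]), 'tcp_rot': array([[-9.55993176e-01,  2.93388685e-01, -3.57271822e-04],
       [ 2.93388889e-01,  9.55992067e-01, -1.45854552e-03],
       [-8.63717235e-05, -1.49917914e-03, -9.99998873e-01]]), 'ft_force': array([ 0.32676857, -0.27533067,  0.35136229]), 'ft_torque': array([-0.00375055,  0.02772447, -0.02843473]), 'grip_width': 87.2687024568682}
```

View pics/v1.png

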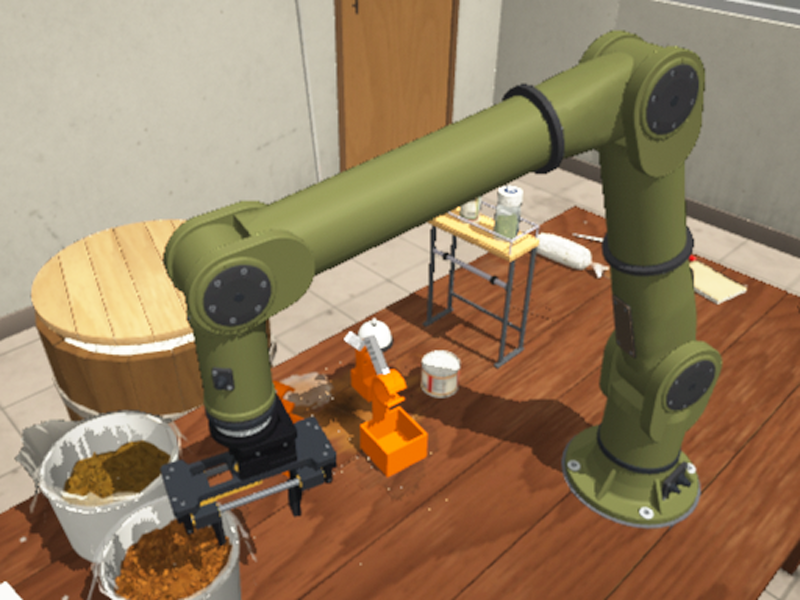

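View pics/v2.png

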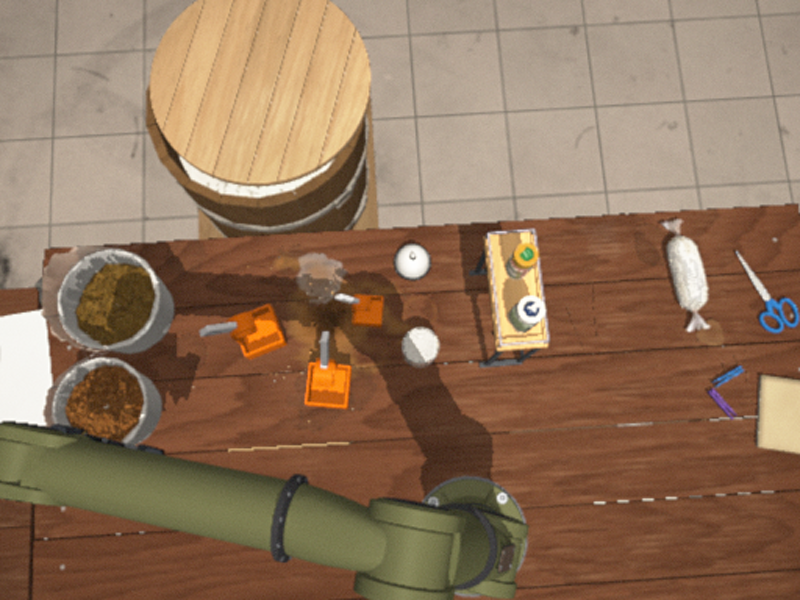

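The pictures show three orange caddies that could be confused, in the 800x600 top view: (258,330), (328,385) and (368,310). The last has a bin about 30 px wide (about 60 mm) and the others about 43 px, so it is the smallest. I'll check that in a close crop.

```bash
python3 - <<'E'
from h import *
b=cv2.imread('pics/top0.png')[130:265,195:355]
cv2.imwrite('pics/v3.png',cv2.resize(b,None,fx=5,fy=4.444*5/4.444*0.888,interpolation=cv2.INTER_CUBIC) if 0 else cv2.resize(b[:120],(800,600),interpolation=cv2.INTER_CUBIC))
E
```

```text
(no output)
```

View pics/v3.png

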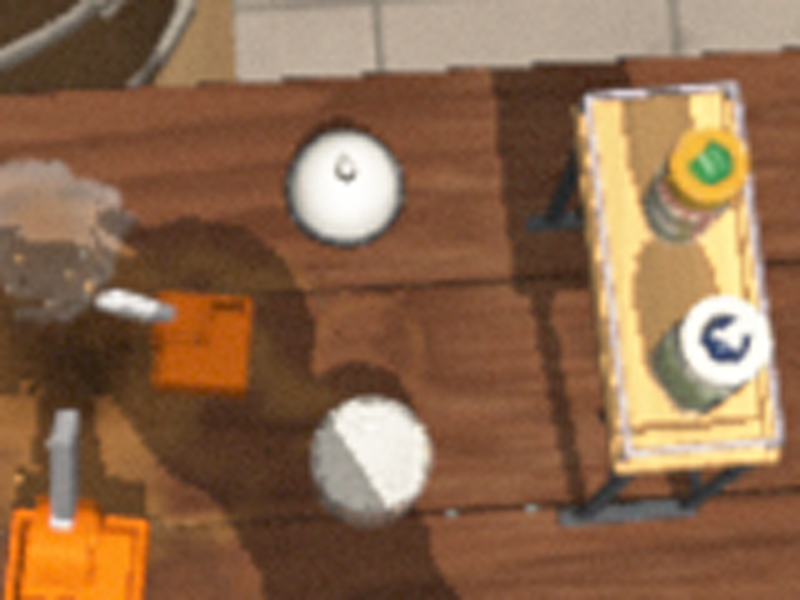

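The crop confirms it. The smallest caddy has its bin at about (200,340) and its tab running from (100,300) to (172,312). The ring gap faces right, towards the rack, whose open front is the left side, and the bell and tin stand between them. A large caddy's tab stands at (65,410). Next I'll turn these into coordinates.

```bash
python3 - <<'E'
from h import *
c=lambda u,v:(195+u/5,130+v/5)
for n,p,z in [('bin1',(155,292),40),('bin2',(253,292),40),('bin3',(247,393),40),('bin4',(152,388),40),('tabtip',(100,298),152),('tablow',(172,312),113),
 ('shelf FL near(front edge, +x)',(583,92),270),('front, -x',(617,472),270),('back',(733,86),270),('back',(778,455),270),('bell',(345,186),32),('tin',(371,460),58),('bigtabtip',(65,412),190),('bigtablow',(62,520),150)]:
    print(n,onz('top0',c(*p),z).round(1))
for P in [(480,250,100),(400,350,190),(500,200,64)]: print(P,proj('wrist0',P).round(),proj('scene0',P).round())
E
```

```text
bin1 [502.5 208.3  40. ]
bin2 [498.5 144.2  40. ]
bin3 [431.7 152.1  40. ]
bin4 [438.9 213.6  40. ]
tabtip [476.6 237.4 152. ]
tablow [473.3 195.5 113. ]
shelf FL near(front edge, +x) [553.4 -49.2 270. ]
front, -x [335.9 -48.7 270. ]
back [ 551.6 -134.5  270. ]
back [ 339.7 -137.9  270. ]
bell [568.3  78.8  32. ]
tin [380.4  75.6  58. ]
bigtabtip [401.5 258.7 190. ]
bigtablow [343.1 266.5 150. ]
(480, 250, 100) [[ 55. 471.]] [[217. 231.]]
(400, 350, 190) [[ 49. 501.]] [[206. 236.]]
(500, 200, 64) [[ 47. 459.]] [[226. 230.]]
```

View pics/wrist0.png

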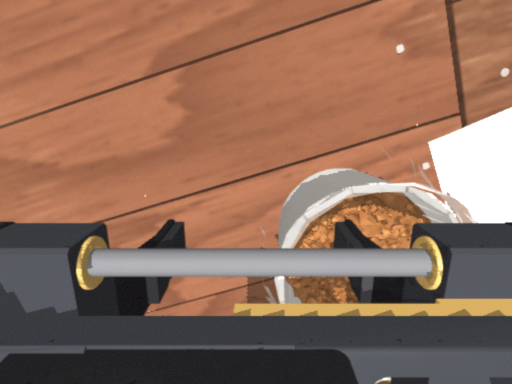

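Four pictures viewed. From `wrist0`, the wrist doesn't see the caddies yet, only the bucket at about (370,230). The large caddy's tab could foul the gripper body, so I'll triangulate it in the scene view.

```bash
python3 - <<'E'
from h import *
c=lambda u,v:(195+u/5,130+v/5)
for p in [(100,298),(65,412)]:
  for z in (140,170,200,230): 
    P=onz('top0',c(*p),z); print(p,z,P.round(),((proj('scene0',P)[0]-(200,195))*8).round())
a=cv2.imread('pics/scene0.png')[195:270,200:300]
cv2.imwrite('pics/v5.png',cv2.resize(a,(800,600),interpolation=cv2.INTER_CUBIC))
E
```

```text
(100, 298) 140 [479. 238. 140.] [160. 192.]
(100, 298) 170 [473. 236. 170.] [174. 131.]
(100, 298) 200 [466. 234. 200.] [188.  68.]
(100, 298) 230 [460. 232. 230.] [202.   3.]
(65, 412) 140 [410. 263. 140.] [237. 313.]
(65, 412) 170 [405. 260. 170.] [251. 248.]
(65, 412) 200 [400. 258. 200.] [265. 182.]
(65, 412) 230 [395. 255. 230.] [279. 113.]
```

View pics/v5.png

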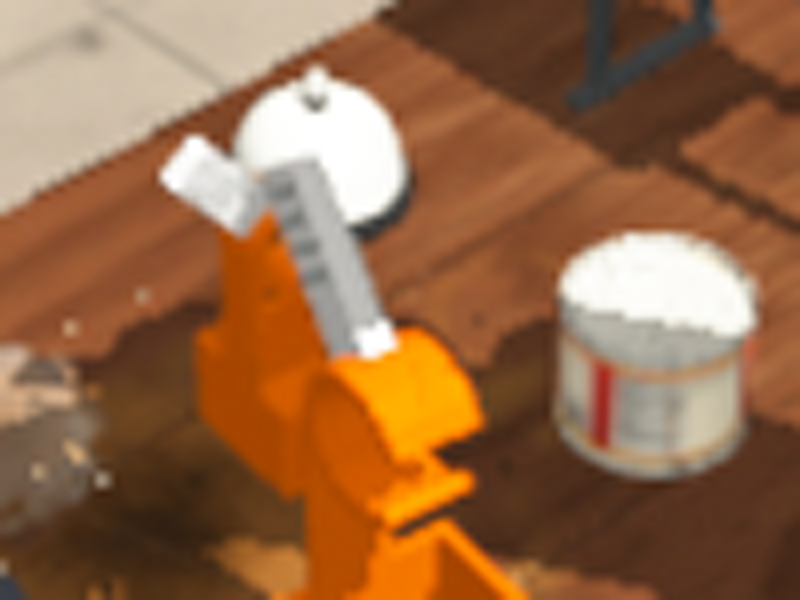

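Five pictures viewed. In this crop the large caddy's tab tip is at (285,170), which gives about (400,258,205) mm. The small one's is at (178,160), about z 155. With a 190 mm wide gripper body at the 40° tilt, the large tab lies inside the body's sweep. I'll first lift the large caddy by its tab and shift it about 70 mm towards the base.

```bash
cat >> h.py <<'E'
from scipy.spatial.transform import Rotation as Ro
def go(p,y,z):
    """print shift/turn from present pose to TCP p with tool y ~ y and tool z = z"""
    s=get_state();R=s['tcp_rot'];z=np.array(z,float);z/=np.linalg.norm(z);y=np.array(y,float);y-=z*(y@z);y/=np.linalg.norm(y)
    T=np.c_[np.cross(y,z),y,z]
    print('row',(R.T@(np.array(p)-s['eef_pos'])/1000).round(4),Ro.from_matrix(R.T@T).as_rotvec().round(3))
def st():
    s=get_state();print('t',round(s['t'],2),'p',s['eef_pos'].round(1),'w',round(s['grip_width'],1),'F',s['ft_force'].round(1),'q',s['q'].round(2));print(s['tcp_rot'].round(3).tolist())
E
python3 - <<'E'
from h import *
go((384,259,285),(.14,.99,0),(0,0,-1))
E
```

```text
row [-0.2911 -0.2894 -0.0378] [-0.002 -0.    -0.157]
```

```bash
python3 -m handwheel '[[[-0.29,-0.289,-0.038,0,0,-0.157,0],[-0.29,-0.289,-0.038,0,0,-0.157,0],[-0.29,-0.289,-0.038,0,0,-0.157,0],[-0.29,-0.289,-0.038,0,0,-0.157,0],[-0.29,-0.289,-0.038,0,0,-0.157,0]]]' 30
python3 - <<'E'
from h import *
st();go((384,259,285),(.14,.99,0),(0,0,-1))
E
```

```text
t: 0.78
eef_pos: [337.6, 344.6, 276.2]
tcp_rot: [[-0.99, 0.14, -0.0], [0.14, 0.99, -0.001], [0.0, -0.001, -1.0]]
ft_force: [0.7, 0.5, 0.5]
grip_width: 87.2
t 0.78 p [337.6 344.6 276.2] w 87.2 F [0.7 0.5 0.5] q [-0.95 -0.05  0.09  1.81  0.01  1.38  0.57]
[[-0.99, 0.14, -0.0], [0.14, 0.99, -0.001], [0.0, -0.001, -1.0]]
row [-0.058  -0.0782 -0.0087] [-0.001 -0.    -0.   ]
```

```bash
python3 -m handwheel '[[[-0.058,-0.078,-0.009,0,0,0,0],[-0.058,-0.078,-0.009,0,0,0,0],[-0.058,-0.078,-0.009,0,0,0,0]]]'
python3 - <<'E'
from h import *
st();f=grab('wrist','w1')
cv2.imwrite('pics/v6.png',cv2.resize(f['img'],(800,600),interpolation=cv2.INTER_CUBIC))
E
```

```text
t: 1.15
eef_pos: [385.8, 256.2, 285.7]
tcp_rot: [[-0.989, 0.147, 0.001], [0.147, 0.989, -0.001], [-0.001, -0.001, -1.0]]
ft_force: [-0.3, 0.5, -0.3]
grip_width: 87.1
t 1.15 p [385.8 256.2 285.7] w 87.1 F [-0.3  0.5 -0.3] q [-0.85 -0.1   0.2   1.84  0.02  1.4   0.76]
[[-0.989, 0.147, 0.001], [0.147, 0.989, -0.001], [-0.001, -0.001, -1.0]]
```

View pics/v6.png

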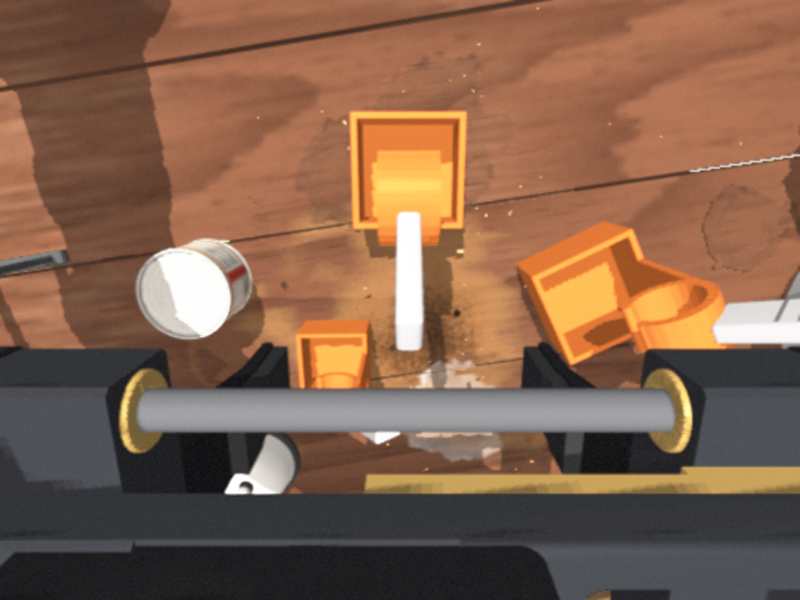

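The large tab stands upright in the image at u≈409, with its tip at (409,347), almost midway between the fingers (about 405). The small caddy's bin is at (335,355), beside the left finger. Next I'll work out the large tip and the descent.

```bash
python3 - <<'E'
from h import *
print(onz('w1',(409*.64,347*.64),200),onz('w1',(409*.64,215*.64),155),proj('w1',[(385.8,256.2,200)])/.64)
print(tri([('w1',np.array([409,347])*.64),('top0',(195+65/5,130+412/5))]))
go((378,258,193),(.14,.99,0),(0,0,-1))
E
```

```text
[399.15688501 255.59747881 200.        ] [337.4971538  264.95709699 155.        ] [[406.31303197 322.0729729 ]]
(array([398.78981578, 256.67211917, 202.66023108]), [np.float64(1.4383282784565843), np.float64(0.38942727671781474)])
row [ 0.0063 -0.0012  0.0924] [-0.    -0.    -0.003]
```

```bash
python3 -m handwheel '[[[0.008,0,0.05,0,0,0,0],[0.008,0,0.095,0,0,0,0],[0.008,0,0.095,0,0,0,0],[0.008,0,0.095,0,0,0,255],[0.008,0,0.095,0,0,0,255]]]' 40
python3 -m handwheel '[[[0,0,0,0,0,0,255],[0,0,0,0,0,0,255],[0,0,0,0,0,0,255],[0,0,0,0,0,0,255],[0,0,-0.01,0,0,0,255]]]'
python3 -m handwheel '[[[0.0,0,-0.005,0,0,0,255],[0.03,0,-0.005,0,0,0,255],[0.065,0,-0.005,0,0,0,255],[0.075,0,-0.005,0,0,0,255],[0.075,0,0.005,0,0,0,255]]]'
```

```text
t: 1.82
eef_pos: [377.5, 260.7, 192.5]
tcp_rot: [[-0.99, 0.143, 0.002], [0.143, 0.99, 0.002], [-0.002, 0.002, -1.0]]
ft_force: [-0.1, 0.1, -1.0]
grip_width: 73.9
t: 2.45
eef_pos: [376.9, 260.3, 202.2]
tcp_rot: [[-0.99, 0.143, 0.001], [0.143, 0.99, 0.001], [-0.001, 0.001, -1.0]]
ft_force: [-0.2, -0.5, -0.2]
grip_width: 25.2
t: 3.08
eef_pos: [308.7, 273.0, 205.9]
tcp_rot: [[-0.99, 0.141, 0.016], [0.141, 0.99, 0.008], [-0.015, 0.01, -1.0]]
ft_force: [4.1, -11.8, 53.8]
grip_width: 12.5
```

```bash
python3 -m handwheel '[[[0,0,-0.004,0,0,0,255],[0,0,-0.004,0,0,0,255]]]'
python3 - <<'E'
from h import *
st();f=grab('wrist','w2');g=grab('top','top2')
cv2.imwrite('pics/v7.png',np.hstack([cv2.resize(f['img'],(400,300)),cv2.resize(g['img'][110:260,150:350],(400,300))]))
E
```

```text
t: 3.32
eef_pos: [308.8, 273.1, 210.3]
tcp_rot: [[-0.99, 0.141, 0.016], [0.142, 0.99, 0.009], [-0.015, 0.011, -1.0]]
ft_force: [-0.7, -1.4, -3.1]
grip_width: 12.8
t 3.33 p [308.8 273.1 210.3] w 12.8 F [-0.7 -1.4 -3.1] q [-0.91 -0.19  0.11  2.06  0.03  1.25  0.61]
[[-0.99, 0.141, 0.016], [0.142, 0.99, 0.009], [-0.015, 0.011, -1.0]]
```

View pics/v7.png

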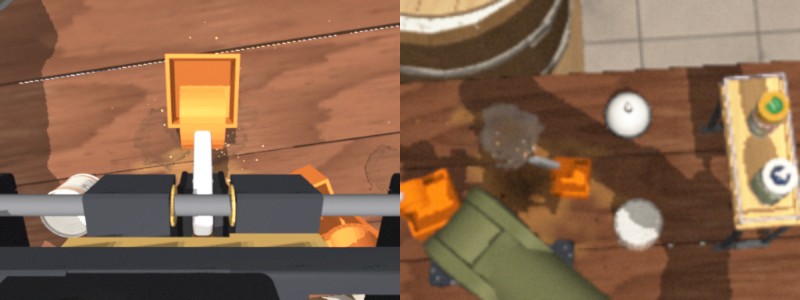

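Seven pictures viewed. The left half shows the large caddy held by its tab at (203,160), bin at (203,90), hanging clear. In the right half the small caddy is undisturbed at (572,175). Releasing and rising.

```bash
python3 -m handwheel '[[[0,0,0.003,0,0,0,255],[0,0,0.003,0,0,0,0],[0,0,0.003,0,0,0,0],[0,0,0.003,0,0,0,0],[0,0,-0.02,0,0,0,0]]]'
python3 -m handwheel '[[[0,0,-0.06,0,0,0,0],[0,0,-0.12,0,0,0,0],[-0.03,0,-0.12,0,0,0,0]]]'
python3 - <<'E'
from h import *
st();go((482,315,290),(.996,-.09,0),(-.058,-.637,-.77))
go((460,320,320),(.996,-.09,0),(0,0,-1))
E
```

```text
t: 4.05
eef_pos: [306.6, 271.3, 227.3]
tcp_rot: [[-0.99, 0.141, 0.011], [0.141, 0.99, 0.003], [-0.011, 0.005, -1.0]]
ft_force: [0.3, 0.4, 0.7]
grip_width: 44.7
t: 4.42
eef_pos: [335.5, 269.0, 353.0]
tcp_rot: [[-0.99, 0.137, 0.018], [0.138, 0.99, 0.01], [-0.016, 0.013, -1.0]]
ft_force: [0.8, -1.1, -0.6]
grip_width: 74.2
t 4.42 p [335.5 269.  353. ] w 74.2 F [ 0.8 -1.1 -0.6] q [-0.9  -0.2   0.13  1.79  0.03  1.53  0.66]
[[-0.99, 0.137, 0.018], [0.138, 0.99, 0.01], [-0.016, 0.013, -1.0]]
row [-0.1378  0.0649  0.066 ] [ 0.548 -0.549  1.449]
row [-0.1158  0.0672  0.0357] [0.022 0.003 1.523]
```

```bash
python3 -m handwheel '[[[-0.03,0.02,0.0,0.0,0,0.19,0],[-0.06,0.04,0.0,0,0,0.37,0],[-0.09,0.05,0.0,0,0,0.56,0],[-0.12,0.065,0.02,0,0,0.74,0],[-0.12,0.065,0.035,0,0,0.93,0]]]'
python3 - <<'E'
from h import *
st();go((482,315,290),(.996,-.09,0),(-.058,-.637,-.77))
E
```

```text
t: 5.05
eef_pos: [465.6, 317.1, 318.7]
tcp_rot: [[-0.477, 0.879, 0.017], [0.879, 0.477, 0.009], [-0.0, 0.019, -1.0]]
ft_force: [0.3, -0.8, -1.2]
grip_width: 87.4
t 5.05 p [465.6 317.1 318.7] w 87.4 F [ 0.3 -0.8 -1.2] q [-0.83  0.09  0.19  1.58 -0.02  1.45 -0.13]
[[-0.477, 0.879, 0.017], [0.879, 0.477, 0.009], [-0.0, 0.019, -1.0]]
row [-0.0096  0.0129  0.029 ] [ 0.222 -0.678  0.558]
```

```bash
python3 -m handwheel '[[[-0.01,0.013,0.0,0.04,-0.13,0.11,0],[-0.01,0.013,0.0,0.09,-0.27,0.22,0],[-0.01,0.013,0.01,0.13,-0.4,0.33,0],[-0.01,0.013,0.02,0.18,-0.54,0.45,0],[-0.01,0.013,0.029,0.222,-0.678,0.558,0]]]'
python3 - <<'E'
from h import *
st();go((482,315,290),(.996,-.09,0),(-.058,-.637,-.77))
E
```

```text
t: 5.68
eef_pos: [482.0, 315.5, 289.7]
tcp_rot: [[0.072, 0.996, -0.059], [0.763, -0.093, -0.64], [-0.642, 0.001, -0.766]]
ft_force: [0.1, -0.6, -0.8]
grip_width: 86.9
t 5.67 p [482.  315.5 289.7] w 86.9 F [ 0.1 -0.6 -0.8] q [-1.01  0.52  0.24  1.27  0.33  1.9  -0.84]
[[0.072, 0.996, -0.059], [0.763, -0.093, -0.64], [-0.642, 0.001, -0.766]]
row [-0.0005  0.      0.0001] [-0.001  0.004 -0.003]
```

```bash
python3 -m handwheel '[[[-0.0,0,0.04,0,0,0,0],[0,0,0.04,0,0,0,0]]]'
python3 - <<'E'
from h import *
st();f=grab('wrist','w3')
cv2.imwrite('pics/v8.png',cv2.resize(f['img'],(800,600),interpolation=cv2.INTER_CUBIC))
x=np.array([-.09,-.996,0]);r=np.array([469,189,100]);g=r-32*x+[0,0,38]
print(proj('w3',[g,r,r+[0,0,20],g+18*np.array([.058,.637,.77])])/.64)
E
```

```text
t: 5.92
eef_pos: [478.8, 288.0, 256.3]
tcp_rot: [[0.071, 0.995, -0.063], [0.759, -0.095, -0.644], [-0.647, -0.003, -0.762]]
ft_force: [-0.2, 0.2, 0.5]
grip_width: 86.9
t 5.92 p [478.8 288.  256.3] w 86.9 F [-0.2  0.2  0.5] q [-1.    0.5   0.24  1.37  0.34  1.83 -0.85]
[[0.071, 0.995, -0.063], [0.759, -0.095, -0.644], [-0.647, -0.003, -0.762]]
[[406.6872009  252.34294384]
 [406.91690364 240.00857052]
 [406.86573721 262.76035708]
 [406.5972744  258.17347921]]
```

View pics/v8.png

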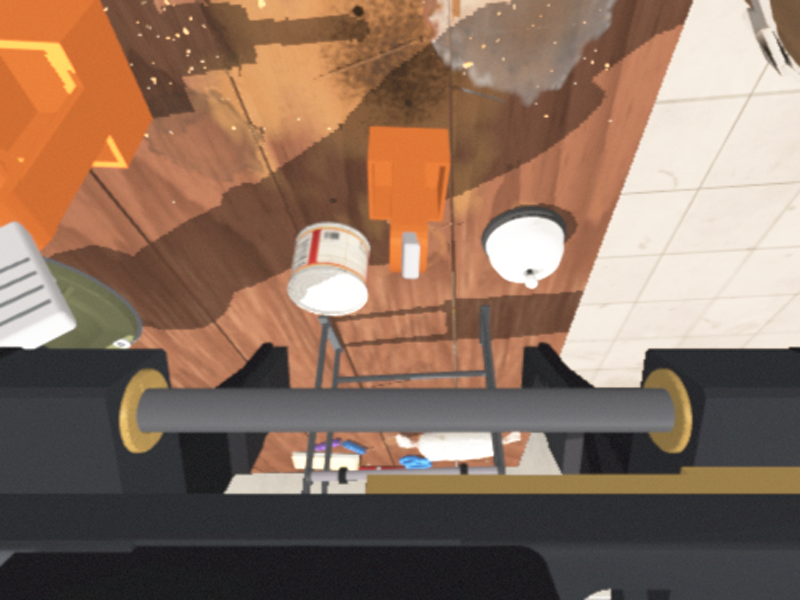

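Eight pictures viewed. The small tab's end face is centred at (411,258) against a predicted (407,258), so it lies about 2.5 mm further along +x world. Bin (409,127), strip and tab line up vertically, so the yaw matches.

```bash
python3 - <<'E'
from h import *
z=np.array([-.058,-.637,-.77]);g=np.array([474.2,221,138])
go(g-8*z,(.996,-.09,0),z)
E
```

```text
row [0.0253 0.0011 0.1285] [-0.002  0.006 -0.003]
```

```bash
python3 -m handwheel '[[[0.025,0.001,0.02,0,0.006,-0.003,0],[0.025,0.001,0.055,0,0.006,-0.003,0],[0.025,0.001,0.09,0,0.006,-0.003,0],[0.025,0.001,0.11,0,0.006,-0.003,0],[0.025,0.001,0.11,0,0.006,-0.003,0]]]'
python3 - <<'E'
from h import *
st()
z=np.array([-.058,-.637,-.77]);g=np.array([474.2,221,138])
go(g-8*z,(.996,-.09,0),z)
f=grab('wrist','w4')
cv2.imwrite('pics/v9.png',cv2.resize(f['img'][100:300,130:390],(780,600),interpolation=cv2.INTER_CUBIC))
E
```

```text
t: 6.6
eef_pos: [476.2, 237.7, 160.0]
tcp_rot: [[0.071, 0.996, -0.06], [0.767, -0.093, -0.635], [-0.638, -0.001, -0.77]]
ft_force: [-0.1, -0.1, -0.2]
grip_width: 86.9
t 6.6 p [476.2 237.7 160. ] w 86.9 F [-0.1 -0.1 -0.2] q [-0.97  0.49  0.24  1.57  0.34  1.61 -0.89]
[[0.071, 0.996, -0.06], [0.767, -0.093, -0.635], [-0.638, -0.001, -0.77]]
row [ 0.0011 -0.0004  0.0196] [-0.002 -0.002 -0.002]
```

View pics/v9.png

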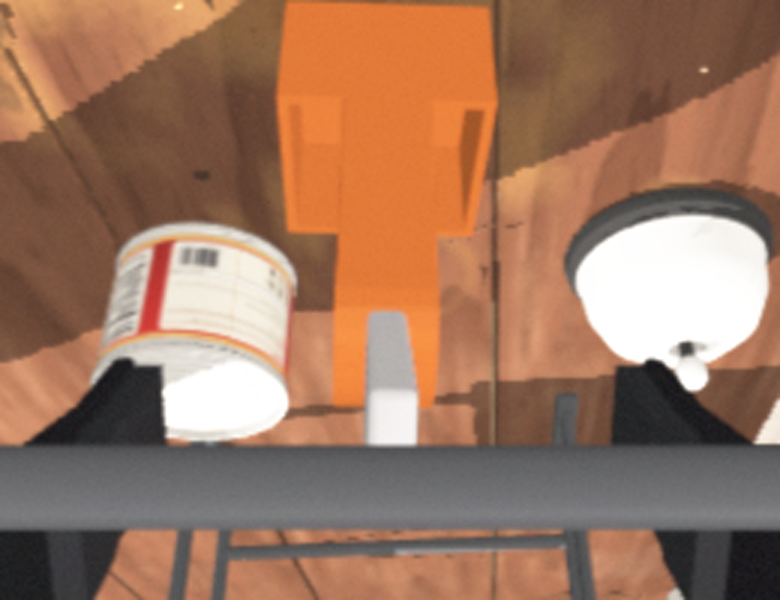

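Nine pictures viewed. The tab is at u≈391, with the finger edges at 163 and 613 (middle 388), so it's centred. Advancing, closing, then lifting 5 mm.

```bash
python3 -m handwheel '[[[0.001,0,0.01,0,0,0,0],[0.001,0,0.02,0,0,0,0],[0.001,0,0.02,0,0,0,120],[0.001,0,0.02,0,0,0,255],[0.001,0,0.02,0,0,0,255]]]' 40
python3 -m handwheel '[[[0,0,0,0,0,0,255],[0,0,0,0,0,0,255],[0,0,0,0,0,0,255],[0,0,0,0,0,0,255],[0,0,0,0,0,0,255]]]'
python3 -m handwheel '[[[0,0,0,0,0,0,255],[0,0,0,0,0,0,255],[-0.003,0,-0.004,0,0,0,255],[-0.006,0,-0.008,0,0,0,255],[-0.006,0,-0.008,0,0,0,255]]]'
```

```text
t: 7.28
eef_pos: [475.5, 227.1, 144.5]
tcp_rot: [[0.071, 0.996, -0.058], [0.768, -0.092, -0.634], [-0.636, 0.0, -0.771]]
ft_force: [-0.0, -1.2, -0.1]
grip_width: 64.7
t: 7.9
eef_pos: [475.5, 227.1, 144.5]
tcp_rot: [[0.071, 0.996, -0.058], [0.768, -0.092, -0.634], [-0.636, 0.0, -0.771]]
ft_force: [0.2, 0.1, -0.3]
grip_width: 15.0
t: 8.52
eef_pos: [475.7, 227.9, 155.0]
tcp_rot: [[0.071, 0.996, -0.058], [0.769, -0.092, -0.633], [-0.636, 0.001, -0.772]]
ft_force: [0.2, 0.3, -0.9]
grip_width: 8.9
```

Held: 8.9 mm opening, 0.9 N weight. Lifting and carrying it to a staging pose in front of the rail.

```bash
python3 -m handwheel '[[[-0.02,0,-0.024,0,0,0,255],[-0.04,0,-0.048,0,0,0,255],[-0.056,0,-0.068,0,0,0,255],[-0.056,0,-0.068,0,0,0,255]]]'
python3 - <<'E'
from h import *
st();go((445,70,240),(1,0,0),(0,-.637,-.77))
E
```

```text
t: 9.02
eef_pos: [476.5, 228.3, 244.6]
tcp_rot: [[0.073, 0.996, -0.055], [0.77, -0.092, -0.631], [-0.633, 0.004, -0.774]]
ft_force: [-0.4, 0.8, -1.9]
grip_width: 8.4
t 9.03 p [476.5 228.3 244.6] w 8.4 F [-0.4  0.8 -1.9] q [-0.97  0.4   0.26  1.52  0.37  1.74 -0.83]
[[0.073, 0.996, -0.055], [0.77, -0.092, -0.631], [-0.633, 0.004, -0.774]]
row [-0.1214 -0.0168  0.1052] [-0.056 -0.005 -0.073]
```

```bash
python3 -m handwheel '[[[-0.024,-0.003,0.02,-0.01,0,-0.015,255],[-0.048,-0.006,0.04,-0.02,0,-0.03,255],[-0.072,-0.01,0.06,-0.03,0,-0.045,255],[-0.096,-0.013,0.08,-0.045,0,-0.06,255],[-0.121,-0.017,0.105,-0.056,-0.005,-0.073,255]]]'
python3 - <<'E'
from h import *
st();f=grab('wrist','w5');g=grab('scene','s5');t=grab('top','t5')
a=cv2.resize(f['img'],(800,600))[:300]
b=cv2.resize(g['img'][90:240,230:390],(400,375))[:300];
c=cv2.resize(t['img'][135:247,230:380],(400,300))
cv2.imwrite('pics/v10.png',np.vstack([cv2.resize(f['img'][:300],(512,300)).repeat(1,1) if 0 else a,np.hstack([b,c])]))
go((445.3,23.2,236.5),(1,0,0),(0,-.637,-.77))
E
```

```text
t: 9.65
eef_pos: [444.2, 69.5, 238.6]
tcp_rot: [[-0.001, 1.0, 0.0], [0.77, 0.001, -0.638], [-0.638, -0.001, -0.77]]
ft_force: [0.5, -0.5, -1.0]
grip_width: 8.4
t 9.65 p [444.2  69.5 238.6] w 8.4 F [ 0.5 -0.5 -1. ] q [-0.9   0.13  0.3   1.87  0.52  1.58 -0.71]
[[-0.001, 1.0, 0.0], [0.77, 0.001, -0.638], [-0.638, -0.001, -0.77]]
row [-0.0336  0.0017  0.0306] [-0.003  0.    -0.001]
```

View pics/v10.png

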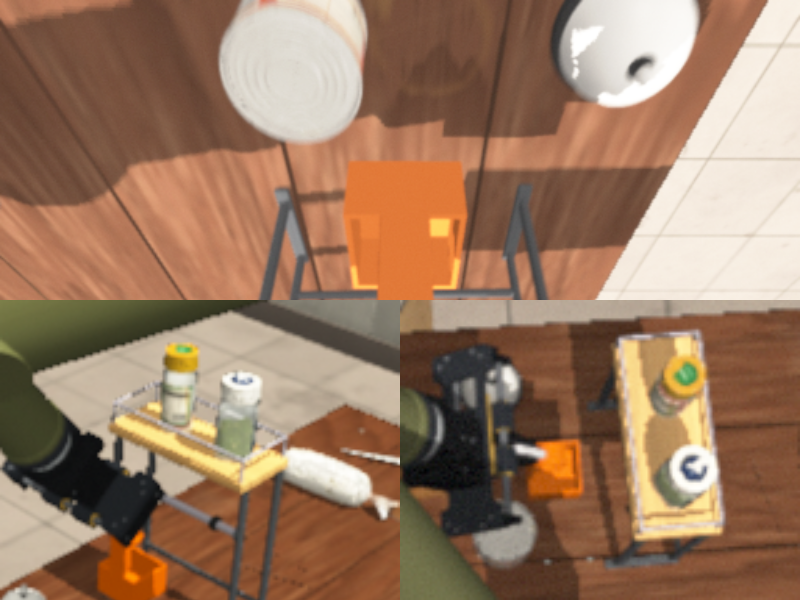

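Ten pictures viewed. The wrist view shows the caddy hanging straight, with its bin edge at 347 to 466 (centre 406). The scene panel shows the caddy below the gripper, in front of the rail, with a collar at (217,523). The top panel shows the bin from (528,442) to (582,496). I'll overlay the predictions for the rail and bin to refine the fit.

```bash
python3 - <<'E'
from h import *
def crop(fn,x0,y0,w,h,s): 
    im=cv2.imread('pics/'+fn+'.png')[y0:y0+h,x0:x0+w]; return cv2.resize(im,None,fx=s,fy=s,interpolation=cv2.INTER_CUBIC)
pc=proj('scene0',[(382.5,-65,190),(506.5,-65,190),(444.5,-65,190),(444.5,-49,270)]);print(pc)
x0,y0=275,135;s=8
A=crop('scene0',x0,y0,50,75,s)
for p in pc: cv2.circle(A,tuple(((p-(x0,y0)+.5)*s).astype(int)),3,(0,0,255),-1)
r=np.array([443.4,31.3,194]);b=r+[0,-10,-100]
cs=[b+[i*30,j*30,k] for k in (40,) for i,j in((1,1),(1,-1),(-1,-1),(-1,1))]
cs.append(r+[0,32+11.6,38+13.8]);pb=proj('t5',cs);print(pb)
x1,y1=270,180
B=crop('t5',x1,y1,40,50,10)
for p in pb: cv2.circle(B,tuple(((p-(x1,y1)+.5)*10).astype(int)),4,(255,0,0),-1)
C=np.zeros((600,800,3),np.uint8);C[:600,:400]=A;C[:500,400:]=B
cv2.imwrite('pics/v11.png',C)
E
```

```text
[[315.79749471 178.77327883]
 [285.9588627  163.34586537]
 [300.50197705 170.86506524]
 [298.8330937  150.23998345]]
[[275.88675716 188.11772842]
 [295.32475287 186.92703539]
 [296.92141232 206.09432412]
 [277.32230802 207.30459898]
 [270.35531852 190.68817418]]
```

View pics/v11.png

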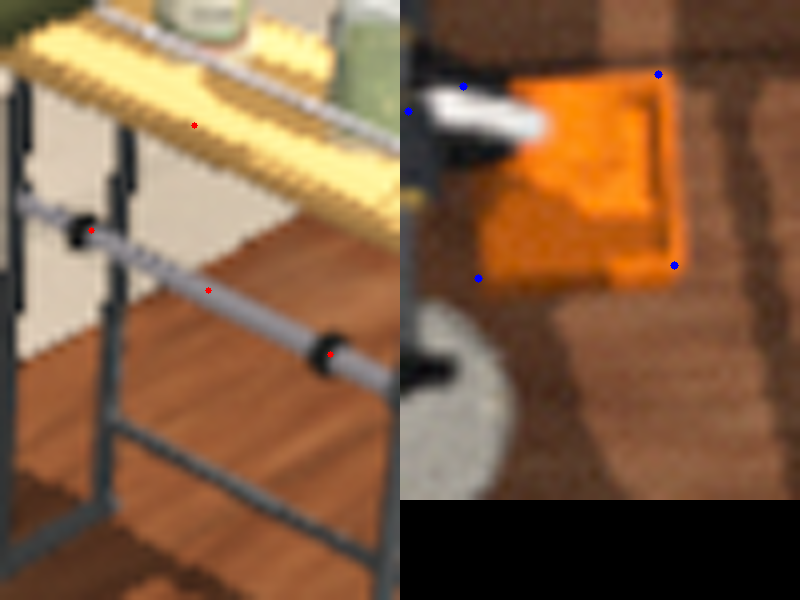

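Eleven pictures viewed. On the left, the collars are at (81,232) and (325,355) against dots at (91,231) and (330,354), so the rail middle is about (446,-63.5,190). On the right, the bin corners are at (677,70), (687,285) and (478,290), about 3 mm further to -y than predicted. I'll check pitch in the grip against wrist picture `w5`.

```bash
python3 - <<'E'
from h import *
r=np.array([443.4,31.3,194.1])
for pitch,dz in ((0,0),(2,0),(-2,0),(0,3),(0,-3)):
    g=r+[0,32,38]; R=Ro.from_rotvec([np.radians(pitch),0,0]).as_matrix()
    pts=np.array([[-30,-10+30,-100],[30,20,-100],[-30,20,-60],[30,20,-60],[-30,-40,-60],[30,-40,-60]],float)
    P=[g+R@(r+p-g)+[0,0,dz] for p in pts]
    print(pitch,dz,(proj('w5',P)/.64).round(1).tolist())
im=cv2.imread('pics/w5.png').astype(int)
# orange mask column profile: rows of transitions at u=232 & 290 (native), row extents at v=108,130
o=(im[:,:,2]>150)&(im[:,:,2]-im[:,:,0]>120)&(im[:,:,1]<140)
for u in (226,232,258,285,292): 
    v=np.flatnonzero(o[80:210,u])+80; print('col',u/.64,v.min()/.64,v.max()/.64)
for v in (106,110,125,135): 
    u=np.flatnonzero(o[v,200:320])+200; print('row',v/.64,u.min()/.64,(u.max()+1)/.64)
E
```

```text
0 0 [[349.7, 157.1], [462.4, 157.3], [343.9, 210.4], [468.1, 210.6], [354.7, 285.0], [456.8, 285.1]]
2 0 [[348.8, 149.2], [463.3, 149.3], [343.2, 204.6], [468.8, 204.8], [354.5, 278.0], [457.1, 278.2]]
-2 0 [[350.5, 165.1], [461.6, 165.2], [344.6, 216.2], [467.4, 216.4], [354.9, 291.9], [456.6, 292.1]]
0 3 [[349.3, 160.8], [462.8, 161.0], [343.4, 214.8], [468.6, 215.0], [354.4, 289.1], [457.1, 289.3]]
0 -3 [[350.1, 153.5], [462.0, 153.7], [344.4, 206.0], [467.6, 206.2], [355.0, 280.9], [456.5, 281.1]]
col 353.125 160.9375 262.5
col 362.5 160.9375 282.8125
col 403.125 160.9375 326.5625
col 445.3125 160.9375 282.8125
col 456.25 160.9375 285.9375
row 165.625 348.4375 462.5
row 171.875 346.875 462.5
row 195.3125 345.3125 465.625
row 210.9375 343.75 467.1875
```

Grip-to-ring refined: ring = TCP + (-0.8, -40.5, -44.5). Pre-insert at ring y -18.5, z 192.

```bash
python3 - <<'E'
from h import *
go((446.8,22,236.5),(1,0,0),(0,-.637,-.77))
E
```

```text
row [-0.0345  0.0032  0.0314] [-0.003  0.    -0.001]
```

```bash
python3 -m handwheel '[[[-0.012,0.001,0.01,0,0,0,255],[-0.024,0.003,0.021,0,0,0,255],[-0.0345,0.003,0.0315,-0.003,0,0,255],[-0.0345,0.003,0.0315,-0.003,0,0,255],[-0.0345,0.003,0.0315,-0.003,0,0,255]]]'
python3 - <<'E'
from h import *
st()
go((446.8,22,236.5),(1,0,0),(0,-.637,-.77))
go((446.8,-8,236.5),(1,0,0),(0,-.637,-.77))
E
```

```text
t: 10.42
eef_pos: [446.6, 22.3, 236.4]
tcp_rot: [[0.001, 1.0, 0.001], [0.771, -0.0, -0.637], [-0.637, 0.001, -0.771]]
ft_force: [-0.5, 1.0, -1.8]
grip_width: 8.7
t 10.43 p [446.6  22.3 236.4] w 8.7 F [-0.5  1.  -1.8] q [-0.86  0.08  0.33  1.93  0.56  1.54 -0.66]
[[0.001, 1.0, 0.001], [0.771, -0.0, -0.637], [-0.637, 0.001, -0.771]]
row [-0.0003  0.0002  0.0001] [ 0.001 -0.    -0.001]
row [-0.0234  0.0002  0.0192] [ 0.001 -0.    -0.001]
```

```bash
python3 -m handwheel '[[[-0.0046,0,0.0038,0,0,0,255],[-0.0092,0,0.0076,0,0,0,255],[-0.0139,0,0.0115,0,0,0,255],[-0.0185,0,0.0153,0,0,0,255],[-0.0231,0,0.0191,0,0,0,255]]]'
python3 - <<'E'
from h import *
go((446.8,-23,236.5),(1,0,0),(0,-.637,-.77))
E
```

```text
t: 11.05
eef_pos: [446.6, -8.2, 236.4]
tcp_rot: [[0.001, 1.0, 0.001], [0.771, -0.0, -0.637], [-0.637, 0.001, -0.771]]
ft_force: [0.3, 0.3, -2.2]
grip_width: 8.6
row [-0.0115  0.0002  0.0094] [ 0.001 -0.    -0.001]
```

No contact so far. Continuing to the full depth.

```bash
python3 -m handwheel '[[[-0.003,0,0.0024,0,0,0,255],[-0.006,0,0.0048,0,0,0,255],[-0.009,0,0.0072,0,0,0,255],[-0.0115,0,0.0094,0,0,0,255],[-0.0115,0,0.0094,0,0,0,255]]]'
python3 - <<'E'
from h import *
st()
E
```

```text
t: 11.68
eef_pos: [446.5, -23.3, 236.5]
tcp_rot: [[0.001, 1.0, 0.0], [0.771, -0.001, -0.637], [-0.637, 0.001, -0.771]]
ft_force: [-0.2, 0.4, -2.0]
grip_width: 8.8
t 11.68 p [446.5 -23.3 236.5] w 8.8 F [-0.2  0.4 -2. ] q [-0.82  0.04  0.37  1.97  0.6   1.5  -0.61]
[[0.001, 1.0, 0.0], [0.771, -0.001, -0.637], [-0.637, 0.001, -0.771]]
```

No contact during the insertion. Lowering to find the rail in the ring's top, expected after 13 mm.

```bash
python3 -m handwheel '[[[0.0019,0,0.0023,0,0,0,255],[0.0038,0,0.0046,0,0,0,255],[0.0057,0,0.0069,0,0,0,255],[0.0064,0,0.0077,0,0,0,255],[0.0064,0,0.0077,0,0,0,255]]]'
python3 -m handwheel '[[[0.0006,0,0.0008,0,0,0,255],[0.0013,0,0.0015,0,0,0,255],[0.0013,0,0.0015,0,0,0,255]]]'
python3 -m handwheel '[[[0.0006,0,0.0008,0,0,0,255],[0.0006,0,0.0008,0,0,0,255]]]'
```

```text
t: 12.3
eef_pos: [446.5, -23.2, 226.4]
tcp_rot: [[0.001, 1.0, 0.0], [0.771, -0.001, -0.637], [-0.637, 0.001, -0.771]]
ft_force: [0.4, 0.5, -0.7]
grip_width: 8.5
t: 12.68
eef_pos: [446.5, -23.2, 224.4]
tcp_rot: [[0.001, 1.0, 0.0], [0.771, -0.001, -0.637], [-0.637, 0.001, -0.771]]
ft_force: [0.4, -0.9, -1.2]
grip_width: 8.8
t: 12.92
eef_pos: [446.5, -23.2, 223.4]
tcp_rot: [[0.001, 1.0, 0.0], [0.77, -0.001, -0.637], [-0.637, 0.001, -0.77]]
ft_force: [0.0, 0.7, -0.3]
grip_width: 8.7
```

```bash
python3 -m handwheel '[[[0.0006,0,0.0008,0,0,0,255],[0.0006,0,0.0008,0,0,0,255]]]'
python3 -m handwheel '[[[0.0006,0,0.0008,0,0,0,255],[0.0006,0,0.0008,0,0,0,255]]]'
python3 - <<'E'
from h import *
st()
E
```

```text
t: 13.18
eef_pos: [446.6, -23.2, 223.2]
tcp_rot: [[0.001, 1.0, 0.0], [0.77, -0.001, -0.638], [-0.638, 0.001, -0.77]]
ft_force: [-2.2, 1.9, 5.5]
grip_width: 8.4
t: 13.42
eef_pos: [446.6, -23.1, 223.2]
tcp_rot: [[0.002, 1.0, 0.001], [0.769, -0.001, -0.639], [-0.639, 0.002, -0.769]]
ft_force: [-1.6, 3.1, 6.4]
grip_width: 8.9
t 13.43 p [446.6 -23.1 223.2] w 8.9 F [-1.6  3.1  6.4] q [-0.82  0.05  0.37  1.99  0.6   1.47 -0.63]
[[0.002, 1.0, 0.001], [0.769, -0.001, -0.639], [-0.639, 0.002, -0.769]]
```

Contact at 13.3 mm of travel, which matches the hung height. I'll ease off the load, open, and back out along the fingers.

```bash
python3 -m handwheel '[[[-0.0003,0,-0.0004,0,0,0,255],[-0.0003,0,-0.0004,0,0,0,215],[-0.0003,0,-0.0004,0,0,0,200],[-0.0003,0,-0.0004,0,0,0,200],[-0.0003,0,-0.0004,0,0,0,180]]]'
python3 -m handwheel '[[[0,0,0,0,0,0,150],[0,0,0,0,0,0,120],[0,0,0,0,0,0,120],[0,0,0,0,0,0,120],[0,0,0,0,0,0,120]]]'
python3 - <<'E'
from h import *
st();f=grab('wrist','w6');g=grab('scene','s6');t=grab('top','t6')
a=cv2.resize(f['img'][:250],(800,390))
b=cv2.resize(g['img'][120:225,250:420],(340,210));c=cv2.resize(t['img'][135:247,255:380],(300,210))
C=np.zeros((600,800,3),np.uint8);C[:390]=a;C[390:,:340]=b;C[390:,340:640]=c
cv2.imwrite('pics/v12.png',C)
# orange extents predicted for a hung caddy
r=np.array([446,-63.5,179]);pts=np.array([[-30,20,-100],[30,20,-100],[-30,20,-60],[30,20,-60]])
print((proj('w6',r+pts)).round(1).tolist())
im=f['img'].astype(int);o=(im[:,:,2]>150)&(im[:,:,2]-im[:,:,0]>120)&(im[:,:,1]<140)
for u in (232,258,285): 
    v=np.flatnonzero(o[60:230,u])+60; print('col',u,v.min() if len(v) else None,v.max() if len(v) else None)
E
```

```text
t: 14.05
eef_pos: [446.6, -23.1, 223.6]
tcp_rot: [[0.002, 1.0, 0.001], [0.769, -0.001, -0.639], [-0.639, 0.001, -0.769]]
ft_force: [-0.3, 0.6, -0.7]
grip_width: 22.6
t: 14.68
eef_pos: [446.6, -23.1, 223.6]
tcp_rot: [[0.002, 1.0, 0.0], [0.769, -0.001, -0.639], [-0.639, 0.001, -0.769]]
ft_force: [-0.2, 0.6, -0.9]
grip_width: 46.1
t 14.68 p [446.6 -23.1 223.6] w 46.1 F [-0.2  0.6 -0.9] q [-0.82  0.05  0.37  1.99  0.6   1.47 -0.63]
[[0.002, 1.0, 0.0], [0.769, -0.001, -0.639], [-0.639, 0.001, -0.769]]
[[224.0, 102.5], [295.6, 102.4], [220.4, 136.6], [299.3, 136.5]]
col 232 100 181
col 258 100 214
col 285 100 181
```

Gripper open to 46 mm and the caddy's lower edge sits at row 100 (predicted 102 for hung), so it hangs. Backing out.

```bash
python3 -m handwheel '[[[0,0,-0.01,0,0,0,120],[0,0,-0.025,0,0,0,120],[0,0,-0.045,0,0,0,120],[0,0,-0.07,0,0,0,120],[0,0,-0.1,0,0,0,120]]]'
python3 -m handwheel '[[[0,0,-0.05,0,0,0,120],[0,0,-0.1,0,0,0,120],[0,0,-0.1,0,0,0,120],[0,0,-0.1,0,0,0,120],[0,0,-0.1,0,0,0,120]]]'
python3 -m handwheel '[[[0,0,0,0,0,0,120],[0,0,0,0,0,0,120],[0,0,0,0,0,0,120],[0,0,0,0,0,0,120],[0,0,0,0,0,0,120]]]'
python3 - <<'E'
from h import *
st();f=grab('wrist','w7');g=grab('scene','s7');t=grab('top','t7')
a=cv2.resize(f['img'][:240],(640,300))
b=cv2.resize(g['img'][115:215,265:365],(400,400))[:300] if 0 else cv2.resize(g['img'][120:210,260:380],(400,300),interpolation=cv2.INTER_CUBIC)
c=cv2.resize(t['img'][135:247,230:380],(400,300),interpolation=cv2.INTER_CUBIC)
C=np.zeros((600,800,3),np.uint8);C[:300,:640]=a;C[300:,:400]=b;C[300:,400:]=c
cv2.imwrite('pics/v12.png',C)
E
```

```text
t: 15.45
eef_pos: [446.5, 41.9, 301.9]
tcp_rot: [[0.002, 1.0, 0.001], [0.77, -0.001, -0.638], [-0.638, 0.002, -0.77]]
ft_force: [0.3, -0.1, 0.5]
grip_width: 46.1
t: 16.08
eef_pos: [446.0, 104.7, 378.1]
tcp_rot: [[0.002, 1.0, -0.001], [0.769, -0.002, -0.639], [-0.639, 0.0, -0.769]]
ft_force: [-0.1, 0.9, -0.0]
grip_width: 46.1
t: 16.7
eef_pos: [446.0, 104.7, 378.1]
tcp_rot: [[0.002, 1.0, -0.001], [0.769, -0.002, -0.639], [-0.639, 0.0, -0.769]]
ft_force: [-0.2, 0.0, 0.4]
grip_width: 45.7
t 16.7 p [446.  104.7 378.1] w 45.7 F [-0.2  0.   0.4] q [-0.94  0.09  0.28  1.63  0.53  1.85 -0.62]
[[0.002, 1.0, -0.001], [0.769, -0.002, -0.639], [-0.639, 0.0, -0.769]]
```

View pics/v12.png

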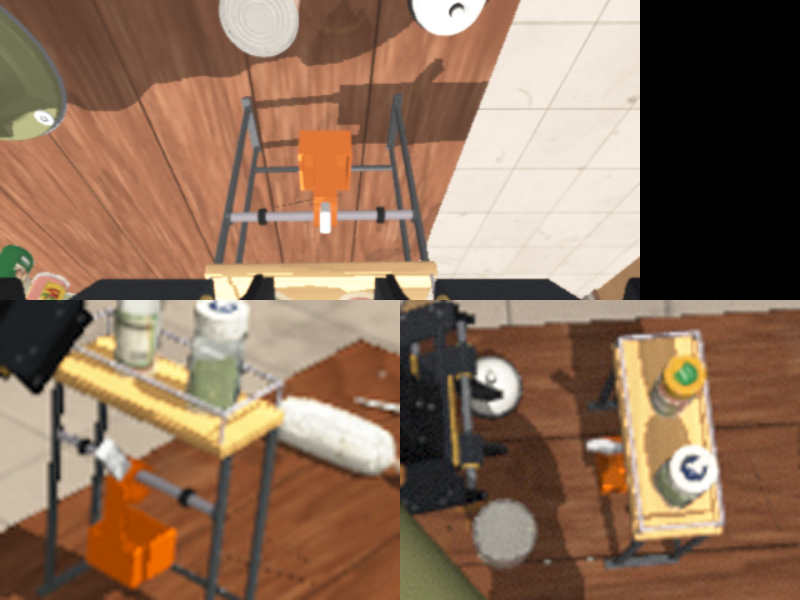

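Twelve pictures viewed. The caddy hangs upright on the rail. In the wrist panel it's at (325,200), midway between the collars at (262,216) and (381,215). The jars, tin and bell stand, and the gripper is clear. I'll wait a little, check it's still, and hand in.

```bash
python3 -m handwheel '[[[0,0,0,0,0,0,120],[0,0,0,0,0,0,120],[0,0,0,0,0,0,120],[0,0,0,0,0,0,120],[0,0,0,0,0,0,120]]]' >/dev/null
python3 -m handwheel '[[[0,0,0,0,0,0,120],[0,0,0,0,0,0,120],[0,0,0,0,0,0,120],[0,0,0,0,0,0,120],[0,0,0,0,0,0,120]]]' | head -1
python3 - <<'E'
from h import *
def cen(im):
    im=im.astype(int);o=(im[:,:,2]>150)&(im[:,:,2]-im[:,:,0]>120)&(im[:,:,1]<140);o[:, :200]=0;o[:,330:]=0;o[200:]=0
    v,u=np.nonzero(o);return u.mean().round(2),v.mean().round(2),len(u)
print(cen(cv2.imread('pics/w7.png')))
for i in range(4): print(cen(viewer.grab_frame('wrist')['img']))
order.sign_off()
E
```

```text
t: 18.1
(np.float64(260.26), np.float64(131.81), 2251)
(np.float64(260.27), np.float64(131.86), 2249)
(np.float64(260.27), np.float64(131.9), 2252)
(np.float64(260.28), np.float64(131.93), 2253)
(np.float64(260.27), np.float64(131.87), 2249)
the job is handed in; nothing more can be done
```

The small orange caddy hangs on the rail, released and about midway between the collars, and I handed the job in at about 18 s of the 51 s.

- **Clearing the way:** I first moved a large look-alike caddy about 70 mm towards the base, because its tab stood in the way of the gripper body. The force reading reached about 54 N upward while I set it down, probably because it pressed on the table. That is under the 120 N wrist limit. The 40 N limit covers the arm and gripper body, and I believe only the fingers and the held caddy were loaded, but I couldn't check that.
- **Hanging it:** I took the smallest caddy by its tab with the gripper tilted 40° and slid its ring over the rail without any contact. Lowering it met the rail after 13.3 mm, against 13 mm expected for a hung ring. I then opened the gripper and backed well clear.
- **Last checks:** The caddy hung upright, and its position held to about 0.1 px over the last frames. Both jars, the tin and the bell were standing where they had been, and the force at the wrist was near zero.
- **Disagreements:** The bin appeared about 2–3 mm further forward in the grip than I first estimated, and the rail about 1.5 mm off in both directions. I corrected for both before sliding the ring on. No check failed.

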